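# Click the matching jig sledge into its dock

### The job

One of the three brackets lies on the cork sample pad as a sample: take the jig sledge whose raised nest block has the same outline and slide it nose first into the dock until the sprung pawl clicks in behind its head and its nose presses lightly on the rubber buffer. Then tug it gently back until the pawl takes the pull, to prove that it holds, and leave it latched. Do not bottom out the buffer or yank the pawl, and leave the other sledges, the brackets and the other things where they are.

Things in the scene. Friction and masses are not known exactly. Their poses are not given: they have to be found in the camera images.
- sledge_l: Loose aluminium jig sledge, about 0.3 kg, with a raised black L-shaped nest block (limb along the -y side, short limb across the -x end; 60 x 40 mm, centre x +36, z 12 to 24) on its head. Origin: centre of underside; nose at x +68. Plate 12 thick: head 62 wide from x +2 to +68, tail 34 wide from x -68 to +2; the head's rear is a square shoulder.
- sledge_l_rib (a point): Middle of the grip rib on the tail of sledge_l: upright grey bar along x, 14 mm thick (y), 54 mm long, from z 12 to 66 of the sledge; this point is at x -33, z 48 of the sledge. Axes as the sledge's.
- sledge_t: Loose aluminium jig sledge, about 0.3 kg, with a raised black T-shaped nest block (bar across the +x end, stem along x; 60 x 40 mm, centre x +36, z 12 to 24) on its head. Origin: centre of underside; nose at x +68. Plate 12 thick: head 62 wide from x +2 to +68, tail 34 wide from x -68 to +2; the head's rear is a square shoulder.
- sledge_t_rib (a point): Middle of the grip rib on the tail of sledge_t: upright grey bar along x, 14 mm thick (y), 54 mm long, from z 12 to 66 of the sledge; this point is at x -33, z 48 of the sledge. Axes as the sledge's.
- sledge_u: Loose aluminium jig sledge, about 0.3 kg, with a raised black U-shaped nest block (limbs along both y sides, bar across the -x end; 60 x 40 mm, centre x +36, z 12 to 24) on its head. Origin: centre of underside; nose at x +68. Plate 12 thick: head 62 wide from x +2 to +68, tail 34 wide from x -68 to +2; the head's rear is a square shoulder.
- sledge_u_rib (a point): Middle of the grip rib on the tail of sledge_u: upright grey bar along x, 14 mm thick (y), 54 mm long, from z 12 to 66 of the sledge; this point is at x -33, z 48 of the sledge. Axes as the sledge's.
- bracket_l: Loose flat dark steel bracket of L outline, 60 x 40 mm, limbs about 14 mm wide, 6 mm thick. Origin: middle of its outline, underside. One of the three brackets lies on the cork sample pad (that one is the sample), the two others in the bins; at any yaw. Leave in place.
- bracket_t: Loose flat dark steel bracket of T outline, 60 x 40 mm, limbs about 14 mm wide, 6 mm thick. Origin: middle of its outline, underside. One of the three brackets lies on the cork sample pad (that one is the sample), the two others in the bins; at any yaw. Leave in place.
- bracket_u: Loose flat dark steel bracket of U outline, 60 x 40 mm, limbs about 14 mm wide, 6 mm thick. Origin: middle of its outline, underside. One of the three brackets lies on the cork sample pad (that one is the sample), the two others in the bins; at any yaw. Leave in place.
- sample_pad: Cork sample pad, 104 x 104 x 5 mm, on the table in a row with two white open bins of the same footprint (35 mm high), in any order. Origin: centre of its underside.
- dock: Fixed sledge dock. Origin: on the table under the channel's centre line; +x is the loading direction, z up. Dark base plate 6 mm thick (sledges slide on it) from x -60 to +325, y -58 to +78. Open loading area from x -60 to 30, then funnel walls up to z 18, 104 mm apart at x 30 narrowing to 67 mm at x 88. Catch unit on the +y side: its place along x varies, see the others.
- dock_throat (a point): Start of the 67 mm wide channel, at x 88, z 6 of the dock, axes as the dock's. Above the channel, lips 50 mm apart (underside z 21, top z 25 of the dock) keep a head from being put in from above; rib and nest block pass between them. Continuous -y wall; the +y wall ends 17 mm past this point and goes on beyond the pawl as part of the catch unit.
- pawl (a joint): Sprung pawl on the +y side, swings about an upright pin, rad: 0 = in, 9 mm in the way of a centred head; 0.2 to 0.3 pushed aside by a head (3 to 10 N with the rubbing); snaps back to 0 behind the shoulder. Its tip stands anywhere from x 160 to 200 of the dock: not told, feel for it. A latched sledge has its origin 2 mm short of the tip or up to 8 mm further on, where its nose meets the buffer.
- pawl_mount (a joint): Sprung mount that carries the pawl and gives when the latched sledge is pulled back, m: 0 = no pull, about 1 N then 2 N per mm, stop at 0.011. A proper tug takes it past 0.002 (5 N, besides 2 to 4 N of the sledge rubbing); past 0.0095 (20 N) is a yank.
- buffer (a joint): Rubber-faced spring buffer, 40 mm wide, at the end of the channel, m: 0 = free, grows as the nose presses it, 1.4 N per mm, stop at 0.016. Lightly pressed is past 0.0015 (2 N); past 0.0145 (20 N) it is bottomed out. Its place varies with the pawl's.
- cup: Bystander, loose: paper coffee cup, 76 mm wide, 90 mm high. Leave alone.
- spool: Bystander, loose: reel of solder, 52 mm wide, 42 mm high. Leave alone.
- cutters: Bystander, loose: side cutters with blue handles, 140 mm long, 16 mm high. Leave alone.
- glasses: Bystander, loose: safety glasses, 150 mm wide, 46 mm high. Leave alone.
- screwdriver: Bystander, loose: screwdriver, 180 mm long, lying flat. Leave alone.
Things that resemble listed ones, but are neither listed nor needed, are in the scene too. What is shaped like the sledge_l but purple is not meant.

How it is judged:
By the outcome, as a careful person would: the job done as asked, in the order asked, and still so for the second after the job is handed in, with the robot touching nothing.
It also fails if it takes over 69 s, if anything falls off the work surface, if the arm or the gripper's body presses on something with over 40 N, if the wrist force passes 120 N, or if a joint passes its speed limit or range.

### The arm

A 6-joint arm with a two-finger parallel gripper is mounted at the origin on the work surface. World frame = base frame: x ahead of the robot, y to its left, z up, the work surface at z = 0. Lengths are in mm, angles in rad, forces in N, time in s.
With the tool pointing down it reaches from about 350 to 925 mm from the base axis. Payload 6.4 kg.
Tool frame: the origin (TCP) lies midway between the tips of the shut fingers; the grasp point (between the pads) lies 19 mm behind it (hold_point_z is the distance from the TCP to the grasp point, in mm); z points along the fingers, y is the line along which they close (so a half turn about z gives the same grasp; the last joint's range is limited). The gripper opens to 85 mm and grips with 20 to 120 N. Pads are 22 mm wide; open, the fingers measure 114 mm over their backs; the gripper's body (76 mm by 85 mm) begins 54 mm behind the grasp point. The pads swing forward as they close: fully open they stand 13 mm farther back than shut.
Start: joints at [1.149, 0.245, 1.558, -0, 1.339, -0.174], TCP at [159.423, 630.157, 196.99] pointing down, gripper open.
Joint ranges: [-3.13, 3.13], [-1.02, 2.26], [0.13, 2.54], [-0.95, 4.09], [0.21, 2.88], [-2.74, 2.74]. Speed limits (rad/s): [2.57, 2.57, 3.14, 3.14, 3.14, 3.14].

### API

Orientations are given as a unit quaternion [w, x, y, z].
In Python, from workcell import * gives the robot as it stands.
- The arm moves only by the shell command python3 -m pendant 'ROWS' [FORCE]. ROWS is JSON, a list of rows, each an object of numbers: "rx", "ry", "rz": the turn, a rotation vector about the tool's x, y, z in units of 6 degrees (1.0 is 6 degrees); "x", "y", "z": the shift along the tool's x, y, z in units of 25 mm (1.0 is 25 mm); "fingers": the opening in per cent of the stroke, from 0 (shut) to 100 (fully open). In form: [{"rx": .., "ry": .., "rz": .., "x": .., "y": .., "z": .., "fingers": ..}, ...]. A call has exactly 5 rows; each row is the pose to reach, as a shift and turn from the pose commanded when the call began, along the tool's axes at that moment; what a row does not reach only later rows make up. A row lasts 1/12 s, in which the tool goes at most 41.7 mm and 7.16 degrees, less where a joint would pass 70% of its speed; a pose out of reach is approached as far as the arm can. A call with a gripper value outside its range is refused whole. The fingers move at their own pace and stop on an object; FORCE is the grip in N (left out, the last holds). Time passes only in rows, so rows that repeat a pose let the fingers close, or fill a call up. It gives the time, the measured TCP pose, the force, the opening and the grip force at its end, in the units of the state.
- read_state(): the state, without advancing time (a new reading comes with each control period).
- grab_frame(name): name is "side" or "top"; returns the picture (480x640x3 uint8, blue, green, red); there is no depth.
- get_calibration(name): a dict with "fx", "fy", "cx", "cy" (pixels), "extrinsics" (4x4, takes a point from world to camera coordinates). Camera axes: x right, y down, z forward; pixel columns grow to the right and rows downward; lengths in mm; the calibration is good to about 2 mm. A picture is of the moment at which its call begins. get_calibration takes no time and is no camera call.
- hand_in(): hands the job in; it is judged then, once.
The state is a dict: "t": time; "joint_pos": joint angles; "joint_velocities": joint speeds; "joint_efforts": joint torques, N m; "tool_pos": TCP position; "ee_rot": TCP orientation; "wrist_force": force on the tool from outside, world axes, zero at the start; "moment": the same for the moment, N m; "grip_width": opening from 0.0 (shut) to 1.0 (fully open); "finger_force": force on a finger pad.
Only numpy, scipy, OpenCV 4.12 (cv2) and the standard library are available. Lean on these libraries where they do the work, as an engineer would, in place of code of your own. Each camera call takes 0.05 s, during which the arm holds its last target. There are 200 camera calls.

## Working session

There is one attempt and no reset: what is moved stays moved. The work goes in short steps, Python scripts to look and compute and a shell command to move; the robot and the scene stay as the last step left them, time stands still between calls to the robot, and variables do not carry over. Pictures are saved under pics/ and viewed, at most 10 in all, crops included, and the job is handed in when it is done.

```bash
mkdir -p pics; cat > h.py <<'E'
from workcell import *
import numpy as np, cv2
def pix2w(name,u,v,z):
    c=get_calibration(name);E=np.array(c["extrinsics"]);R,t=E[:3,:3],E[:3,3]
    d=R.T@np.array([(u-c["cx"])/c["fx"],(v-c["cy"])/c["fy"],1]);o=-R.T@t
    return o+d*(z-o[2])/d[2]
def w2pix(name,p):
    c=get_calibration(name);E=np.array(c["extrinsics"]);q=E[:3,:3]@np.array(p)+E[:3,3]
    return np.array([c["fx"]*q[0]/q[2]+c["cx"],c["fy"]*q[1]/q[2]+c["cy"]])
E
python3 - <<'E'
from h import *
for n in("top","side"):
    cv2.imwrite(f"pics/{n}0.png",cv2.resize(grab_frame(n),None,fx=1.25,fy=1.25,interpolation=cv2.INTER_CUBIC))
    c=get_calibration(n);print(n,c["fx"],-np.array(c["extrinsics"])[:3,:3].T@np.array(c["extrinsics"])[:3,3])
s=read_state();print(s["t"],s["tool_pos"],s["ee_rot"],s["wrist_force"])
E
```

```text
top 469.3085928738936 [ 340.97757757   23.25005107 1390.34453171]
side 477.66891572631846 [ 298.5252049  1057.05046278  951.17043103]
0.1 [159.15907326 629.62173906 195.9725128 ] [-2.69401224e-04  1.23575650e-01  9.92334743e-01 -8.62649745e-04] [ 0.79217503  0.40837024 -0.38245055]
```

View pics/top0.png

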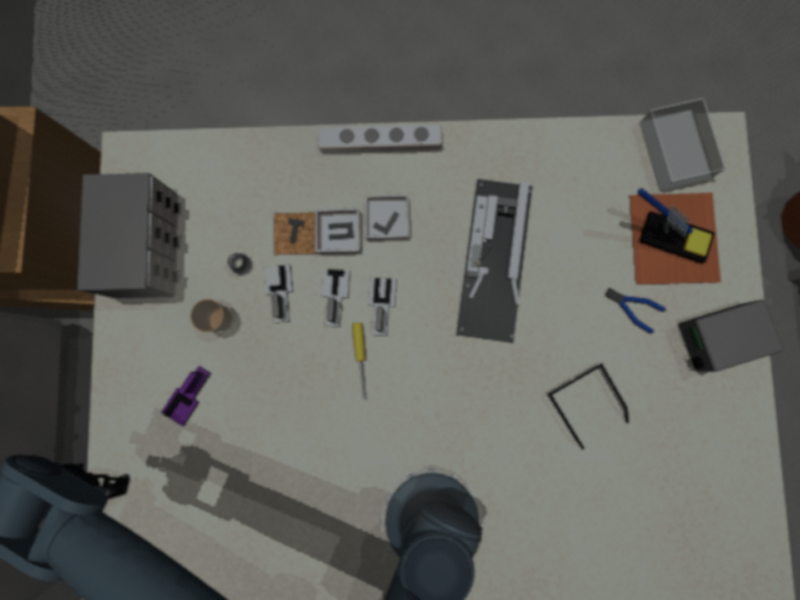

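View pics/side0.png

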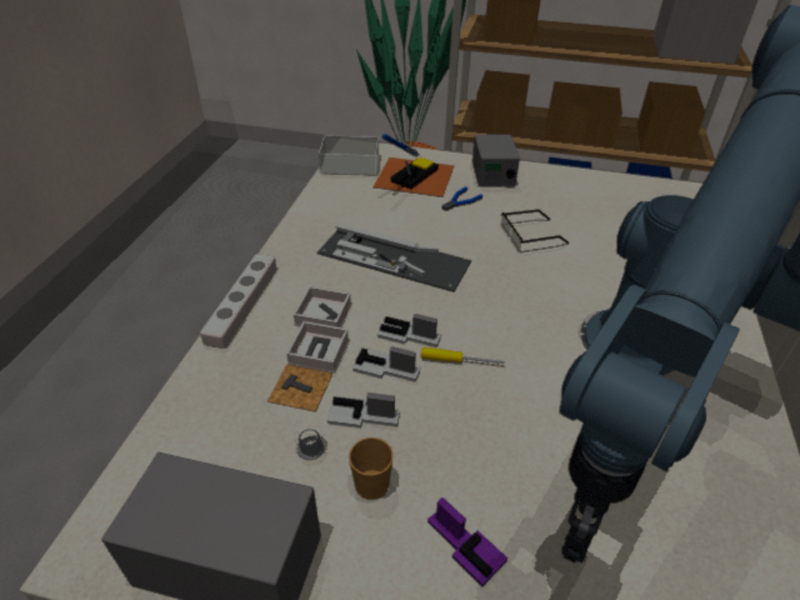

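The cork pad (top picture, 295,233) carries the T bracket, with U (340,232) and L (388,218) in the bins. There are three silver sledges: L (279,292), T (336,295) and U (382,305). The purple one (186,395) is a decoy. The T sledge at (336,295) matches, and I'll confirm that in a crop. The dock spans (485,180) to (487,340), with its loading end at the bottom of the picture.

```bash
python3 - <<'E'
from h import *
im=grab_frame("top")
cv2.imwrite("pics/crop1.png",cv2.resize(im[165:270,210:330],None,fx=6,fy=5.7,interpolation=cv2.INTER_CUBIC)[:598])
cv2.imwrite("pics/crop2.png",cv2.resize(im[135:280,355:435],None,fx=4.1,fy=4.1,interpolation=cv2.INTER_CUBIC))
E
```

```text
(no output)
```

View pics/crop1.png

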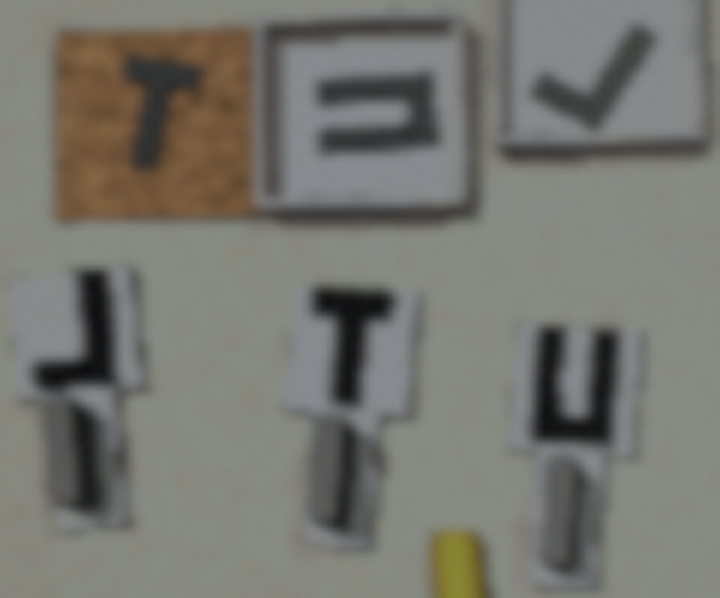

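View pics/crop2.png

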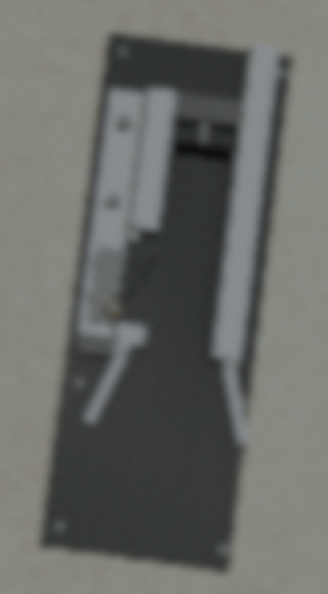

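The T outline is confirmed: the sledge head in crop 1 spans (298,287) to (413,418), and its tail end is at (303–374,545). Base plate corners in crop 2 are (110,36), (294,58), (230,570) and (42,545).

```bash
cat >> h.py <<'E'
def fit(P,M):  # 2D rigid: world = R M + t
    P=np.array(P)[:,:2];M=np.array(M,float);a=P-P.mean(0);b=M-M.mean(0)
    th=np.arctan2((b[:,0]*a[:,1]-b[:,1]*a[:,0]).sum(),(a*b).sum())
    R=np.array([[np.cos(th),-np.sin(th)],[np.sin(th),np.cos(th)]]);t=P.mean(0)-R@M.mean(0)
    return th,t,R,np.round(P-(M@R.T+t),1)
E
python3 - <<'E'
from h import *
c1=lambda U,V,z:pix2w("top",210+U/6-.4,165+V/5.7-.4,z)
c2=lambda U,V,z:pix2w("top",355+U/4.1-.4,135+V/4.1-.4,z)
px=[(298,287),(421,290),(413,418),(287,413),(374,550),(303,540)]
m=[(68,31),(68,-31),(2,-31),(2,31),(-68,-17),(-68,17)]
f=fit([c1(*p,12) for p in px],m);print("sledge",f)
b=fit([c1(313,290,24),c1(392,292,24),c1(365,404,24),c1(333,402,24)],[(66,20),(66,-20),(6,-7),(6,7)]);print("block",b)
print("rib",f[1]+f[2]@[-33,0], b[1]+b[2]@[-33,0])
d=fit([c2(110,36,6),c2(294,58,6),c2(230,570,6),c2(42,545,6)],[(325,78),(325,-58),(-60,-58),(-60,78)]);print("dock",d)
# channel walls: -y wall inner edge, buffer, loads
for n,p in dict(wallR_in_top=(246,60,25),wallR_in_bot=(213,355,25),lipL_top=(178,90,25),lipL_bot=(160,228,25),funL=(85,420,18),funR=(245,442,18),buf=(203,152,15),tip=(130,330,15)).items():
    w=c2(*p)[:2];print(n,np.round(d[2].T@(w-d[1]),1))
E
```

```text
sledge (np.float64(-0.0847134210098114), array([516.50026122, 214.6426381 ]), array([[ 0.99641396,  0.08461213],
       [-0.08461213,  0.99641396]]), array([[-1. , -0.2],
       [ 0.9,  0.2],
       [-0.7, -0.5],
       [-1.6,  0.1],
       [-0.4, -0.4],
       [ 2.8,  0.7]]))
block (np.float64(-0.04300561669826571), array([515.63070209, 213.442762  ]), array([[ 0.9990754 ,  0.04299236],
       [-0.04299236,  0.9990754 ]]), array([[-0.5, -0.3],
       [-0.9,  0.6],
       [ 0.2, -1. ],
       [ 1.1,  0.7]]))
rib [483.61860042 217.43483855] [482.66121386 214.86150993]
dock (np.float64(-0.16855945297646183), array([ 466.3658216 , -156.71798669]), array([[ 0.98582746,  0.16776239],
       [-0.16776239,  0.98582746]]), array([[-2.5,  0.5],
       [-0.8, -0.5],
       [ 2.4,  0.3],
       [ 0.9, -0.2]]))
wallR_in_top [311.5 -21.3]
wallR_in_bot [ 91.7 -24. ]
lipL_top [282.3  24.9]
lipL_bot [178.6  25.1]
funL [33.3 60. ]
funR [ 33.7 -55.1]
buf [2.416e+02 1.000e-01]
tip [103.3  36.1]
```

```bash
cat >> h.py <<'E'
from scipy.spatial.transform import Rotation as Ro
def rot(q): return Ro.from_quat([q[1],q[2],q[3],q[0]])
def go(p,yaw): # tool down, tool y along sledge +y, sledge yaw
    s=read_state();R=rot(s["ee_rot"])
    T=Ro.from_matrix(np.array([[-np.cos(yaw),-np.sin(yaw),0],[-np.sin(yaw),np.cos(yaw),0],[0,0,-1]]).T)
    y=np.arctan2(-R.as_matrix()[0,1],R.as_matrix()[1,1])
    d=R.inv().apply(np.array(p)-s["tool_pos"])/25; r=np.degrees((R.inv()*T).as_rotvec())/6
    print("t",round(s["t"],2),"pos",np.round(s["tool_pos"],1),"yaw",round(y,4),"xyz",np.round(d,3),"r",np.round(r,3),"F",np.round(s["wrist_force"],1),"w",round(s["grip_width"],3))
E
python3 - <<'E'
from h import *
go([483,216.5,130],-0.07)
E
```

```text
t 0.15 pos [159.2 629.7 196.1] yaw -0.2478 xyz [-16.61  -12.843   2.66 ] r [-0.014 -0.004 -1.697] F [-0.2 -0.1 -0.2] w 1.001
```

```bash
python3 -m pendant '[{"x":-1.2,"y":-0.93,"fingers":55},{"x":-2.4,"y":-1.86,"fingers":55},{"x":-3.6,"y":-2.8,"fingers":55},{"x":-4.6,"y":-3.6,"fingers":55},{"x":-5.5,"y":-4.25,"fingers":55}]' 40
python3 -m pendant '[{"x":-1.2,"y":-0.93},{"x":-2.4,"y":-1.86},{"x":-3.6,"y":-2.8},{"x":-4.6,"y":-3.6},{"x":-5.5,"y":-4.25}]'
python3 -m pendant '[{"x":-1.2,"y":-0.93,"fingers":55},{"x":-2.4,"y":-1.86,"fingers":55},{"x":-3.6,"y":-2.8,"fingers":55},{"x":-4.6,"y":-3.6,"fingers":55},{"x":-5.5,"y":-4.25,"fingers":55}]'
python3 - <<'E'
from h import *
go([483,216.5,110],-0.07)
E
```

```text
t 0.15 pos [159.2 629.7 196.1] yaw -0.2478 xyz [-16.61  -12.842   3.46 ] r [-0.014 -0.004 -1.697] F [-0.2 -0.1 -0.2] w 1.001invalid input
invalid input
invalid input
```

```bash
python3 -m pendant '[{"rx":0,"ry":0,"rz":0,"x":-1.2,"y":-0.93,"z":0,"fingers":55},{"rx":0,"ry":0,"rz":0,"x":-2.4,"y":-1.86,"z":0,"fingers":55},{"rx":0,"ry":0,"rz":0,"x":-3.6,"y":-2.8,"z":0,"fingers":55},{"rx":0,"ry":0,"rz":0,"x":-4.6,"y":-3.6,"z":0,"fingers":55},{"rx":0,"ry":0,"rz":0,"x":-5.5,"y":-4.25,"z":0,"fingers":55}]' 40
python3 - <<'E'
from h import *
go([483,216.5,110],-0.07)
E
```

```text
t: 0.57
tool_pos: [267.4, 491.5, 196.6]
ee_rot: [-0.0, 0.124, 0.992, -0.0]
wrist_force: [-0.4, 0.4, 0.1]
grip_width: 0.549
finger_force: 0.0
t 0.57 pos [267.4 491.5 196.6] yaw -0.2483 xyz [-11.064  -8.54    3.469] r [-0.008 -0.002 -1.702] F [-0.4  0.4  0.1] w 0.549
```

```bash
python3 -m pendant '[{"rx":0,"ry":0,"rz":0,"x":-1.2,"y":-0.93,"z":0,"fingers":55},{"rx":0,"ry":0,"rz":0,"x":-2.4,"y":-1.86,"z":0,"fingers":55},{"rx":0,"ry":0,"rz":0,"x":-3.6,"y":-2.8,"z":0,"fingers":55},{"rx":0,"ry":0,"rz":0,"x":-4.6,"y":-3.6,"z":0,"fingers":55},{"rx":0,"ry":0,"rz":0,"x":-5.5,"y":-4.25,"z":0,"fingers":55}]'
python3 -m pendant '[{"rx":0,"ry":0,"rz":-0.4,"x":-1.2,"y":-0.93,"z":0.4,"fingers":55},{"rx":0,"ry":0,"rz":-0.8,"x":-2.4,"y":-1.86,"z":0.8,"fingers":55},{"rx":0,"ry":0,"rz":-1.2,"x":-3.6,"y":-2.8,"z":1.2,"fingers":55},{"rx":0,"ry":0,"rz":-1.7,"x":-4.7,"y":-3.6,"z":1.8,"fingers":55},{"rx":0,"ry":0,"rz":-1.7,"x":-5.56,"y":-4.29,"z":2.4,"fingers":55}]'
python3 - <<'E'
from h import *
go([483,216.5,100],-0.07)
im=grab_frame("top")
cv2.imwrite("pics/crop3.png",cv2.resize(im[165:270,210:330],None,fx=6,fy=5.7,interpolation=cv2.INTER_CUBIC)[:598])
im=grab_frame("side")
cv2.imwrite("pics/crop4.png",cv2.resize(im[220:345,250:400],None,fx=4.8,fy=4.8,interpolation=cv2.INTER_CUBIC)[:598])
s=read_state();print(w2pix("side",s["tool_pos"]), [w2pix("side",(483+a,216.5-.07*a,66)) for a in(-27,27)])
E
```

```text
t: 0.98
tool_pos: [374.7, 354.7, 196.8]
ee_rot: [-0.0, 0.124, 0.992, -0.0]
wrist_force: [0.2, 0.2, 0.7]
grip_width: 0.547
finger_force: 0.0
t: 1.4
tool_pos: [483.9, 216.6, 136.8]
ee_rot: [0.001, 0.035, 0.999, 0.0]
wrist_force: [-1.3, 0.8, -0.4]
grip_width: 0.547
finger_force: 0.0
t 1.4 pos [483.9 216.6 136.8] yaw -0.0694 xyz [ 0.038 -0.006  1.471] r [0.001 0.013 0.006] F [-1.3  0.8 -0.4] w 0.547
[323.42069175 259.5659418 ] [array([332.70544453, 281.4259342 ]), array([312.65046716, 276.68650031])]
```

View pics/crop4.png

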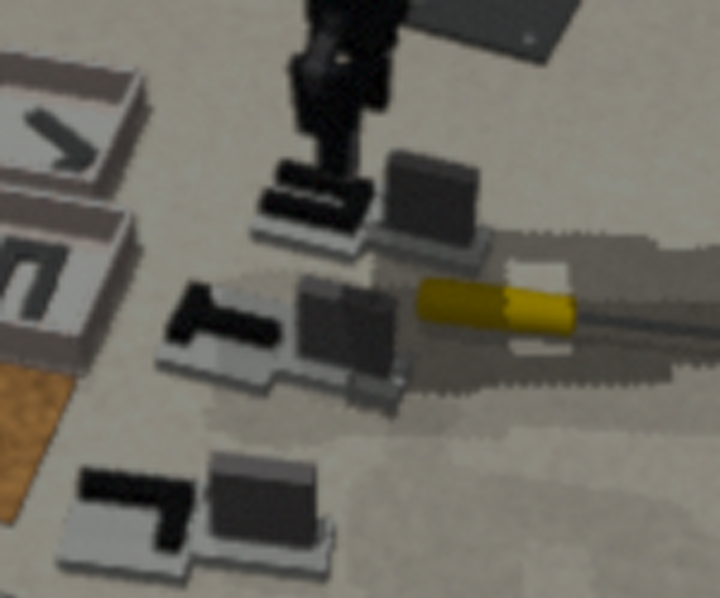

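The T sledge's rib is where predicted: its top edge runs (300,280) to (398,292) in the crop. Descending now.

```bash
python3 -m pendant '[{"rx":0,"ry":0,"rz":0,"x":0.04,"y":0,"z":1.0,"fingers":55},{"rx":0,"ry":0,"rz":0,"x":0.04,"y":0,"z":2.0,"fingers":55},{"rx":0,"ry":0,"rz":0,"x":0.04,"y":0,"z":3.0,"fingers":55},{"rx":0,"ry":0,"rz":0,"x":0.04,"y":0,"z":3.8,"fingers":55},{"rx":0,"ry":0,"rz":0,"x":0.04,"y":0,"z":4.2,"fingers":55}]'
python3 -m pendant '[{"rx":0,"ry":0,"rz":0,"x":0,"y":0,"z":0,"fingers":30},{"rx":0,"ry":0,"rz":0,"x":0,"y":0,"z":0,"fingers":10},{"rx":0,"ry":0,"rz":0,"x":0,"y":0,"z":0,"fingers":0},{"rx":0,"ry":0,"rz":0,"x":0,"y":0,"z":0,"fingers":0},{"rx":0,"ry":0,"rz":0,"x":0,"y":0,"z":0,"fingers":0}]' 50
python3 -m pendant '[{"rx":0,"ry":0,"rz":0,"x":0,"y":0,"z":0,"fingers":0},{"rx":0,"ry":0,"rz":0,"x":0,"y":0,"z":0,"fingers":0},{"rx":0,"ry":0,"rz":0,"x":0,"y":0,"z":0,"fingers":0},{"rx":0,"ry":0,"rz":0,"x":0,"y":0,"z":0,"fingers":0},{"rx":0,"ry":0,"rz":0,"x":0,"y":0,"z":0,"fingers":0}]' 60
```

```text
t: 1.92
tool_pos: [479.0, 218.8, 29.4]
ee_rot: [-0.002, 0.035, 0.999, -0.0]
wrist_force: [0.6, -1.0, 0.3]
grip_width: 0.553
finger_force: 0.0
t: 2.33
tool_pos: [482.4, 219.0, 33.4]
ee_rot: [0.001, 0.035, 0.999, 0.0]
wrist_force: [0.3, 1.0, -0.4]
grip_width: 0.003
finger_force: 0.0
t: 2.75
tool_pos: [481.3, 218.7, 32.0]
ee_rot: [-0.0, 0.035, 0.999, -0.0]
wrist_force: [0.4, 0.2, 0.5]
grip_width: 0.003
finger_force: 0.0
```

The fingers shut on nothing, so I need to look.

```bash
python3 - <<'E'
from h import *
a=cv2.resize(grab_frame("top")[195:275,235:315],None,fx=5,fy=5,interpolation=cv2.INTER_CUBIC)
b=cv2.resize(grab_frame("side")[230:330,260:360],None,fx=4,fy=4,interpolation=cv2.INTER_CUBIC)
cv2.imwrite("pics/c5.png",np.hstack([a,b]))
s=read_state();print(s["tool_pos"],s["grip_width"],w2pix("top",s["tool_pos"]),w2pix("side",s["tool_pos"]))
E
```

```text
[481.32978074 218.66850413  31.9516131 ] -0.0003313216530132454 [265.58668784 248.93718241] [322.84621073 288.82468357]
```

View pics/c5.png

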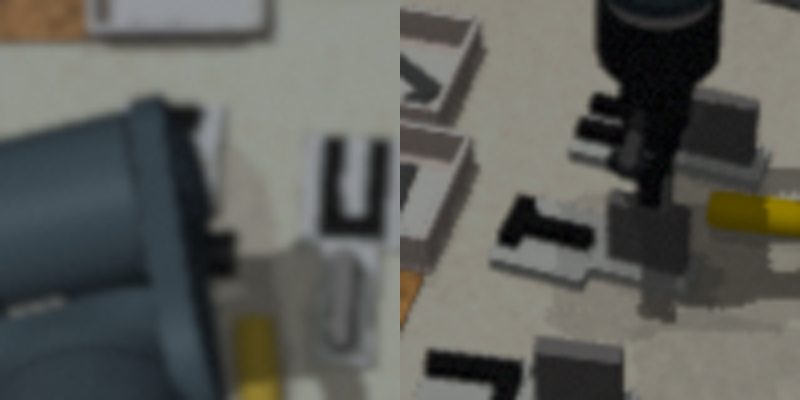

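```bash
python3 - <<'E'
from h import *
P=lambda p:np.round(w2pix("side",p),1)
print("start tip in 1.25 pic",1.25*P([159.3,629.9,197+12]), "near/far finger",1.25*P([149,672,209]),1.25*P([170,588,209]))
q=lambda p:np.round(((P(p)-[250,220])*4.8),0)
print("crop4 near/far tips", q([484,240,144]),q([484,193,144]),"far 260",q([484,217,190]))
q=lambda p:np.round(((P(p)-[260,230])*4+[400,0]),0)
for z in(32,66,90,120):print("c5",z,q([481.3,218.7,z]))
for y in (170,180,190,200): print(y,q([481,y,66]),q([481,y,90]))
s=read_state();print(s["joint_pos"])
a=cv2.resize(grab_frame("side")[150:330,230:400],None,fx=3.3,fy=3.3,interpolation=cv2.INTER_CUBIC)
cv2.imwrite("pics/c6.png",cv2.convertScaleAbs(a,alpha=1.8,beta=20))
q=lambda p:np.round(((P(p)-[230,150])*3.3),0)
for z in(32,66,100,150):print("c6",z,q([481.3,218.7,z]))
E
```

```text
start tip in 1.25 pic [573.125 536.875] near/far finger [580.75  570.125] [565.75 506.5 ]
crop4 near/far tips [338. 208.] [360. 147.] far 260 [350. 111.]
c5 32 [652. 235.]
c5 66 [652. 199.]
c5 90 [653. 173.]
c5 120 [654. 139.]
170 [670. 148.] [670. 122.]
180 [666. 158.] [667. 132.]
190 [663. 168.] [664. 142.]
200 [659. 179.] [660. 153.]
[ 2.11798737e-01  1.82242536e-01  1.96584139e+00 -9.68639691e-06
  9.93630358e-01 -1.28915427e+00]
c6 32 [307. 458.]
c6 66 [307. 428.]
c6 100 [308. 397.]
c6 150 [309. 349.]
```

View pics/c6.png

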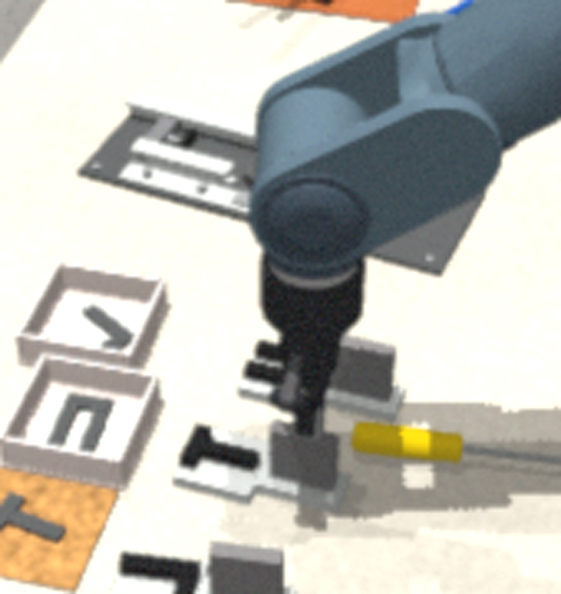

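The side view puts the shut fingertips about at rib-top height, 25–30 mm above what the state reports. I'll probe straight down with the fingers shut and watch the force.

```bash
for i in 1 2 3; do python3 -m pendant '[{"rx":0,"ry":0,"rz":0,"x":0,"y":0,"z":0.03,"fingers":0},{"rx":0,"ry":0,"rz":0,"x":0,"y":0,"z":0.06,"fingers":0},{"rx":0,"ry":0,"rz":0,"x":0,"y":0,"z":0.08,"fingers":0},{"rx":0,"ry":0,"rz":0,"x":0,"y":0,"z":0.08,"fingers":0},{"rx":0,"ry":0,"rz":0,"x":0,"y":0,"z":0.08,"fingers":0}]' | egrep 'pos|force'; done
```

```text
tool_pos: [481.4, 218.7, 31.7]
wrist_force: [-6.2, -2.1, 13.9]
finger_force: 6.9
tool_pos: [481.5, 218.7, 31.6]
wrist_force: [-13.8, -5.1, 28.6]
finger_force: 14.3
tool_pos: [481.4, 218.8, 31.5]
wrist_force: [-21.1, -6.7, 43.5]
finger_force: 21.8
```

```bash
python3 -m pendant '[{"rx":0,"ry":0,"rz":0,"x":0,"y":0,"z":-0.24,"fingers":0},{"rx":0,"ry":0,"rz":0,"x":0,"y":0,"z":-0.5,"fingers":0},{"rx":0,"ry":0,"rz":0,"x":0,"y":0,"z":-1,"fingers":55},{"rx":0,"ry":0,"rz":0,"x":0,"y":0,"z":-1,"fingers":55},{"rx":0,"ry":0,"rz":0,"x":0,"y":0,"z":-1,"fingers":55}]' | egrep 'pos|force|width'
python3 -m pendant '[{"rx":0,"ry":0,"rz":0,"x":0,"y":0,"z":0,"fingers":55},{"rx":0,"ry":0,"rz":0,"x":0,"y":0,"z":0,"fingers":55},{"rx":0,"ry":0,"rz":0,"x":0,"y":0,"z":0,"fingers":55},{"rx":0,"ry":0,"rz":0,"x":0,"y":0,"z":0,"fingers":55},{"rx":0,"ry":0,"rz":0,"x":0,"y":0,"z":0,"fingers":55}]' | egrep 'pos|force|width'
python3 - <<'E'
from h import *
go([482,216.5,32],-0.07)
a=cv2.resize(grab_frame("side")[210:320,270:370],None,fx=5,fy=5,interpolation=cv2.INTER_CUBIC)
cv2.imwrite("pics/c7.png",cv2.convertScaleAbs(a,alpha=2.2,beta=25))
P=lambda p:np.round((w2pix("side",p)-[270,210])*5)
s=read_state()["tool_pos"]
print(P(s+[0,23,7]),P(s+[0,-23,7]),P(s+[0,0,73]))
E
```

```text
tool_pos: [482.0, 218.9, 51.7]
wrist_force: [-1.1, 1.5, 0.7]
grip_width: 0.42
finger_force: 0.0
tool_pos: [481.1, 218.6, 50.6]
wrist_force: [0.7, -0.7, -0.1]
grip_width: 0.551
finger_force: 0.0
t 4.98 pos [481.1 218.6  50.6] yaw -0.0698 xyz [-0.041 -0.083  0.745] r [-0.002 -0.006  0.002] F [ 0.7 -0.7 -0.1] w 0.551
[255. 392.] [276. 329.] [268. 268.]
```

View pics/c7.png

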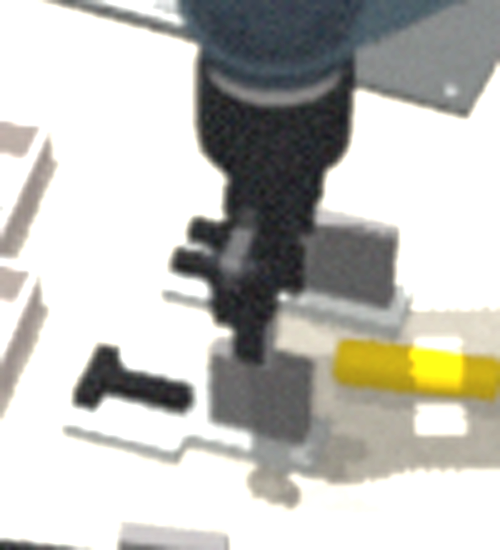

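The near fingertip shows at (250,360), overlapping the rib top, about 25–34 mm higher than reported. That agrees with the touch, where rib top (66) read as 32. So true tip height is the reading plus about 34. Descending around the rib with force checks.

```bash
python3 -m pendant '[{"rx":0,"ry":0,"rz":0,"x":0,"y":-0.08,"z":0.3,"fingers":55},{"rx":0,"ry":0,"rz":0,"x":0,"y":-0.08,"z":0.6,"fingers":55},{"rx":0,"ry":0,"rz":0,"x":0,"y":-0.08,"z":0.8,"fingers":55},{"rx":0,"ry":0,"rz":0,"x":0,"y":-0.08,"z":1,"fingers":55},{"rx":0,"ry":0,"rz":0,"x":0,"y":-0.08,"z":1,"fingers":55}]' | egrep 'pos|force|width'
python3 -m pendant '[{"rx":0,"ry":0,"rz":0,"x":0,"y":0,"z":0.2,"fingers":55},{"rx":0,"ry":0,"rz":0,"x":0,"y":0,"z":0.4,"fingers":55},{"rx":0,"ry":0,"rz":0,"x":0,"y":0,"z":0.5,"fingers":55},{"rx":0,"ry":0,"rz":0,"x":0,"y":0,"z":0.5,"fingers":55},{"rx":0,"ry":0,"rz":0,"x":0,"y":0,"z":0.5,"fingers":55}]' | egrep 'pos|force|width'
```

```text
tool_pos: [480.0, 216.4, 24.3]
wrist_force: [-0.2, -0.5, -0.1]
grip_width: 0.551
finger_force: 0.0
tool_pos: [481.1, 216.7, 13.3]
wrist_force: [0.7, -0.5, 0.3]
grip_width: 0.553
finger_force: 0.0
```

```bash
python3 -m pendant '[{"rx":0,"ry":0,"rz":0,"x":0,"y":0,"z":0.2,"fingers":55},{"rx":0,"ry":0,"rz":0,"x":0,"y":0,"z":0.4,"fingers":55},{"rx":0,"ry":0,"rz":0,"x":0,"y":0,"z":0.56,"fingers":55},{"rx":0,"ry":0,"rz":0,"x":0,"y":0,"z":0.56,"fingers":55},{"rx":0,"ry":0,"rz":0,"x":0,"y":0,"z":0.56,"fingers":55}]' | egrep 'pos|force|width'
for i in 1 2; do python3 -m pendant '[{"rx":0,"ry":0,"rz":0,"x":0,"y":0,"z":0,"fingers":10},{"rx":0,"ry":0,"rz":0,"x":0,"y":0,"z":0,"fingers":0},{"rx":0,"ry":0,"rz":0,"x":0,"y":0,"z":0,"fingers":0},{"rx":0,"ry":0,"rz":0,"x":0,"y":0,"z":0,"fingers":0},{"rx":0,"ry":0,"rz":0,"x":0,"y":0,"z":0,"fingers":0}]' 30| egrep 'pos|force|width'; done
```

```text
tool_pos: [480.8, 216.6, -1.0]
wrist_force: [0.5, -1.0, 0.6]
grip_width: 0.554
finger_force: 0.0
tool_pos: [481.5, 216.9, -0.2]
wrist_force: [0.3, 1.0, 0.9]
grip_width: 0.158
finger_force: 31.0
tool_pos: [481.5, 216.9, -0.2]
wrist_force: [-0.4, 1.3, 2.7]
grip_width: 0.157
finger_force: 31.3
```

Gripped, with width 0.157 × 85 = 13.3 mm against the 14 mm rib. Lifting high enough to clear the U sledge's rib.

```bash
python3 -m pendant '[{"rx":0,"ry":0,"rz":0,"x":0,"y":0,"z":0,"fingers":0},{"rx":0,"ry":0,"rz":0,"x":0,"y":0,"z":-0.5,"fingers":0},{"rx":0,"ry":0,"rz":0,"x":0,"y":0,"z":-1.2,"fingers":0},{"rx":0,"ry":0,"rz":0,"x":0,"y":0,"z":-2,"fingers":0},{"rx":0,"ry":0,"rz":0,"x":0,"y":0,"z":-2.8,"fingers":0}]' 80| egrep 'pos|force|width'
python3 -m pendant '[{"rx":0,"ry":0,"rz":0,"x":0,"y":0,"z":-0.6,"fingers":0},{"rx":0,"ry":0,"rz":0,"x":0,"y":0,"z":-0.8,"fingers":0},{"rx":0,"ry":0,"rz":0,"x":0,"y":0,"z":-0.8,"fingers":0},{"rx":0,"ry":0,"rz":0,"x":0,"y":0,"z":-0.8,"fingers":0},{"rx":0,"ry":0,"rz":0,"x":0,"y":0,"z":-0.8,"fingers":0}]' | egrep 'pos|force|width'
python3 - <<'E'
from h import *
go([427,-150,90],-0.1686)
E
```

```text
tool_pos: [479.7, 216.1, 69.5]
wrist_force: [0.9, -0.2, -2.3]
grip_width: 0.149
finger_force: 78.0
tool_pos: [479.9, 216.3, 87.9]
wrist_force: [-0.1, 0.1, -2.8]
grip_width: 0.149
finger_force: 78.1
t 7.95 pos [479.9 216.3  87.9] yaw -0.0699 xyz [  1.088 -14.765  -0.066] r [-0.011 -0.028  0.943] F [-0.1  0.1 -2.8] w 0.149
```

Holding about 0.3 kg. Carrying it to the dock's loading area.

```bash

python3 -m pendant '[{"rx":0,"ry":0,"rz":0,"x":0.1,"y":-1,"z":0,"fingers":0},{"rx":0,"ry":0,"rz":0,"x":0.2,"y":-2.2,"z":0,"fingers":0},{"rx":0,"ry":0,"rz":0,"x":0.3,"y":-3.4,"z":0,"fingers":0},{"rx":0,"ry":0,"rz":0,"x":0.4,"y":-4.6,"z":0,"fingers":0},{"rx":0,"ry":0,"rz":0,"x":0.5,"y":-5.8,"z":0,"fingers":0}]' | egrep 'pos'
python3 -m pendant '[{"rx":0,"ry":0,"rz":0,"x":0.1,"y":-1.2,"z":0,"fingers":0},{"rx":0,"ry":0,"rz":0,"x":0.2,"y":-2.4,"z":0,"fingers":0},{"rx":0,"ry":0,"rz":0,"x":0.3,"y":-3.6,"z":0,"fingers":0},{"rx":0,"ry":0,"rz":0,"x":0.4,"y":-4.7,"z":0,"fingers":0},{"rx":0,"ry":0,"rz":0,"x":0.5,"y":-5.7,"z":0,"fingers":0}]' | egrep 'pos'
python3 -m pendant '[{"rx":0,"ry":0,"rz":0.2,"x":0.05,"y":-1,"z":0,"fingers":0},{"rx":0,"ry":0,"rz":0.5,"x":0.08,"y":-2,"z":0,"fingers":0},{"rx":0,"ry":0,"rz":0.8,"x":0.09,"y":-2.8,"z":0,"fingers":0},{"rx":0,"ry":0,"rz":0.94,"x":0.09,"y":-3.26,"z":0,"fingers":0},{"rx":0,"ry":0,"rz":0.94,"x":0.09,"y":-3.26,"z":0,"fingers":0}]' | egrep 'pos|force|width'
python3 - <<'E'
from h import *
go([427,-150,12],-0.1686)
E
```

```text
tool_pos: [457.1, 71.8, 88.1]
tool_pos: [434.8, -69.6, 88.3]
tool_pos: [427.7, -150.9, 88.8]
wrist_force: [0.6, 1.0, -3.8]
grip_width: 0.151
finger_force: 78.6
t 9.2 pos [ 427.7 -150.9   88.8] yaw -0.1711 xyz [0.031 0.031 3.07 ] r [ 0.002 -0.013 -0.024] F [ 0.6  1.  -3.8] w 0.151
```

```bash

python3 -m pendant '[{"rx":0,"ry":0,"rz":0,"x":0.03,"y":0.03,"z":0.8,"fingers":0},{"rx":0,"ry":0,"rz":0,"x":0.03,"y":0.03,"z":1.6,"fingers":0},{"rx":0,"ry":0,"rz":0,"x":0.03,"y":0.03,"z":2.4,"fingers":0},{"rx":0,"ry":0,"rz":0,"x":0.03,"y":0.03,"z":2.9,"fingers":0},{"rx":0,"ry":0,"rz":0,"x":0.03,"y":0.03,"z":3.0,"fingers":0}]' | egrep 'pos|force|width'
for i in 1 2 3; do python3 -m pendant '[{"rx":0,"ry":0,"rz":0,"x":0,"y":0,"z":0.03,"fingers":0},{"rx":0,"ry":0,"rz":0,"x":0,"y":0,"z":0.06,"fingers":0},{"rx":0,"ry":0,"rz":0,"x":0,"y":0,"z":0.08,"fingers":0},{"rx":0,"ry":0,"rz":0,"x":0,"y":0,"z":0.08,"fingers":0},{"rx":0,"ry":0,"rz":0,"x":0,"y":0,"z":0.08,"fingers":0}]' | egrep 'pos|wrist'; done
python3 - <<'E'
from h import *
im=grab_frame("top");cv2.imwrite("pics/c8.png",cv2.convertScaleAbs(cv2.resize(im[135:290,345:445],None,fx=3.8,fy=3.8,interpolation=cv2.INTER_CUBIC),alpha=1.6))
E
```

```text
tool_pos: [425.3, -146.0, 11.4]
wrist_force: [-0.2, 0.5, -2.5]
grip_width: 0.154
finger_force: 78.7
tool_pos: [428.3, -148.9, 13.3]
wrist_force: [0.7, -1.0, -3.1]
tool_pos: [427.6, -148.6, 10.4]
wrist_force: [-0.6, -0.3, -2.5]
tool_pos: [427.7, -148.6, 8.4]
wrist_force: [0.1, 0.2, -2.6]
```

```bash

for i in 1 2; do python3 -m pendant '[{"rx":0,"ry":0,"rz":0,"x":0,"y":-0.02,"z":0.03,"fingers":0},{"rx":0,"ry":0,"rz":0,"x":0,"y":-0.02,"z":0.06,"fingers":0},{"rx":0,"ry":0,"rz":0,"x":0,"y":-0.02,"z":0.06,"fingers":0},{"rx":0,"ry":0,"rz":0,"x":0,"y":-0.02,"z":0.06,"fingers":0},{"rx":0,"ry":0,"rz":0,"x":0,"y":-0.02,"z":0.06,"fingers":0}]' | egrep 'pos|wrist'; done
cat >> h.py <<'E'
def dk():
    s=read_state();th=-0.1686;R=np.array([[np.cos(th),-np.sin(th)],[np.sin(th),np.cos(th)]])
    f=R.T@s["wrist_force"][:2];M=rot(s["ee_rot"]).as_matrix();tz=M.T@s["wrist_force"]
    print("t",round(s["t"],2),"dock TCP",np.round(R.T@(s["tool_pos"][:2]-[466.4,-156.7]),1),"z",round(s["tool_pos"][2],1),"F dock",np.round([*f,s["wrist_force"][2]],1),"Mz",np.round(s["moment"],2),"yaw",round(float(np.arctan2(-M[0,1],M[1,1])),4),"w",round(s["grip_width"],3))
E
python3 -c "from h import *;dk()"
```

```text
tool_pos: [427.6, -149.1, 7.0]
wrist_force: [0.1, -0.1, -3.1]
tool_pos: [427.6, -149.7, 5.9]
wrist_force: [-3.0, 2.0, 5.4]
t 11.75 dock TCP [-39.4   0.3] z 5.9 F dock [-3.3  1.4  5.4] Mz [ 0.14  0.53 -0.06] yaw -0.1681 w 0.147
```

```bash

python3 -m pendant '[{"rx":0,"ry":0,"rz":0,"x":-0.1,"y":0,"z":-0.04,"fingers":0},{"rx":0,"ry":0,"rz":0,"x":-0.4,"y":0,"z":-0.04,"fingers":0},{"rx":0,"ry":0,"rz":0,"x":-0.8,"y":0,"z":-0.04,"fingers":0},{"rx":0,"ry":0,"rz":0,"x":-1.1,"y":0,"z":-0.04,"fingers":0},{"rx":0,"ry":0,"rz":0,"x":-1.2,"y":0,"z":-0.04,"fingers":0}]' >/dev/null; python3 -c "from h import *;dk()"
python3 -m pendant '[{"rx":0,"ry":0,"rz":0,"x":-0.2,"y":0,"z":0,"fingers":0},{"rx":0,"ry":0,"rz":0,"x":-0.4,"y":0,"z":0,"fingers":0},{"rx":0,"ry":0,"rz":0,"x":-0.6,"y":0,"z":0,"fingers":0},{"rx":0,"ry":0,"rz":0,"x":-0.8,"y":0,"z":0,"fingers":0},{"rx":0,"ry":0,"rz":0,"x":-0.8,"y":0,"z":0,"fingers":0}]' >/dev/null; python3 -c "from h import *;dk()"
```

```text
t 12.17 dock TCP [-7.6  0.2] z 6.7 F dock [ 0.5  0.7 -2. ] Mz [ 0.02  0.1  -0.01] yaw -0.1679 w 0.151
t 12.58 dock TCP [11.6  0.3] z 6.8 F dock [ 0.4  0.6 -2.5] Mz [ 0.05  0.08 -0.02] yaw -0.1681 w 0.149
```

```bash

for i in 1 2 3 ; do python3 -m pendant '[{"rx":0,"ry":0,"rz":0,"x":-0.16,"y":0,"z":0,"fingers":0},{"rx":0,"ry":0,"rz":0,"x":-0.32,"y":0,"z":0,"fingers":0},{"rx":0,"ry":0,"rz":0,"x":-0.48,"y":0,"z":0,"fingers":0},{"rx":0,"ry":0,"rz":0,"x":-0.6,"y":0,"z":0,"fingers":0},{"rx":0,"ry":0,"rz":0,"x":-0.6,"y":0,"z":0,"fingers":0}]' >/dev/null; python3 -c "from h import *;dk()";done
```

```text
t 13.0 dock TCP [26.3  0.3] z 6.7 F dock [ 0.6 -1.1 -2.8] Mz [ 0.04  0.11 -0.05] yaw -0.1682 w 0.149
t 13.42 dock TCP [41.3  0.3] z 6.7 F dock [ 0.4  0.4 -2.9] Mz [ 0.04  0.09 -0.04] yaw -0.1681 w 0.146
t 13.83 dock TCP [56.1  0.2] z 6.5 F dock [-0.1 -1.8 -4.2] Mz [-0.4   0.34 -0.17] yaw -0.1684 w 0.153
```

```bash

for i in 1 2 3 4; do python3 -m pendant '[{"rx":0,"ry":0,"rz":0,"x":-0.1,"y":0,"z":0,"fingers":0},{"rx":0,"ry":0,"rz":0,"x":-0.2,"y":0,"z":0,"fingers":0},{"rx":0,"ry":0,"rz":0,"x":-0.3,"y":0,"z":0,"fingers":0},{"rx":0,"ry":0,"rz":0,"x":-0.4,"y":0,"z":0,"fingers":0},{"rx":0,"ry":0,"rz":0,"x":-0.4,"y":0,"z":0,"fingers":0}]' >/dev/null; python3 -c "from h import *;dk()";done
```

```text
t 14.25 dock TCP [66.5  0.2] z 6.8 F dock [-0.6 -2.7 -3.4] Mz [-0.41  0.28 -0.19] yaw -0.1684 w 0.152
t 14.67 dock TCP [76.2  0.4] z 6.6 F dock [ 0.2 -2.4 -4.1] Mz [-0.41  0.23 -0.2 ] yaw -0.1682 w 0.148
t 15.08 dock TCP [86.1  0.4] z 6.6 F dock [ 0.3 -2.2 -3.9] Mz [-0.47  0.26 -0.19] yaw -0.1682 w 0.153
t 15.5 dock TCP [96.1  0.4] z 6.6 F dock [-0.5 -2.1 -3.3] Mz [-0.46  0.2  -0.16] yaw -0.1681 w 0.154
```

```bash

for i in 1 2 3 4; do python3 -m pendant '[{"rx":0,"ry":0,"rz":0,"x":-0.06,"y":0,"z":0,"fingers":0},{"rx":0,"ry":0,"rz":0,"x":-0.12,"y":0,"z":0,"fingers":0},{"rx":0,"ry":0,"rz":0,"x":-0.18,"y":0,"z":0,"fingers":0},{"rx":0,"ry":0,"rz":0,"x":-0.24,"y":0,"z":0,"fingers":0},{"rx":0,"ry":0,"rz":0,"x":-0.24,"y":0,"z":0,"fingers":0}]' >/dev/null; python3 -c "from h import *;dk()";done
```

```text
t 15.92 dock TCP [101.8   0.4] z 6.5 F dock [-1.2 -2.8 -3. ] Mz [-0.38  0.3  -0.12] yaw -0.1682 w 0.153
t 16.33 dock TCP [107.9   0.4] z 6.6 F dock [-0.9 -2.5 -3.6] Mz [-0.39  0.28 -0.16] yaw -0.1682 w 0.151
t 16.75 dock TCP [113.9   0.4] z 6.6 F dock [-0.5 -2.  -2.9] Mz [-0.42  0.23 -0.1 ] yaw -0.1682 w 0.148
t 17.17 dock TCP [119.9   0.4] z 6.6 F dock [-0.4 -2.2 -2.7] Mz [-0.43  0.31 -0.04] yaw -0.1682 w 0.152
```

```bash

for i in 1 2 3 4; do python3 -m pendant '[{"rx":0,"ry":0,"rz":0,"x":-0.04,"y":0,"z":0,"fingers":0},{"rx":0,"ry":0,"rz":0,"x":-0.08,"y":0,"z":0,"fingers":0},{"rx":0,"ry":0,"rz":0,"x":-0.12,"y":0,"z":0,"fingers":0},{"rx":0,"ry":0,"rz":0,"x":-0.12,"y":0,"z":0,"fingers":0},{"rx":0,"ry":0,"rz":0,"x":-0.12,"y":0,"z":0,"fingers":0}]' >/dev/null; python3 -c "from h import *;dk()";done
```

```text
t 17.58 dock TCP [122.6   0.5] z 6.5 F dock [ 0.6 -1.2 -2.9] Mz [-0.43  0.29 -0.08] yaw -0.1682 w 0.155
t 18.0 dock TCP [125.7   0.5] z 6.5 F dock [-0.2 -1.7 -3. ] Mz [-0.39  0.35 -0.12] yaw -0.1683 w 0.154
t 18.42 dock TCP [128.7   0.5] z 6.5 F dock [-0.3 -1.8 -3.6] Mz [-0.37  0.27 -0.07] yaw -0.1683 w 0.148
t 18.83 dock TCP [131.7   0.9] z 6.5 F dock [ 0.3  0.2 -2.5] Mz [0.04 0.08 0.  ] yaw -0.1681 w 0.151
```

At TCP x ≈ 131 the side load and moment vanished, so the pawl has snapped in. Now easing forward to feel for the buffer.

```bash

for i in 1 2 3; do python3 -m pendant '[{"rx":0,"ry":0,"rz":0,"x":-0.04,"y":0,"z":0,"fingers":0},{"rx":0,"ry":0,"rz":0,"x":-0.08,"y":0,"z":0,"fingers":0},{"rx":0,"ry":0,"rz":0,"x":-0.1,"y":0,"z":0,"fingers":0},{"rx":0,"ry":0,"rz":0,"x":-0.1,"y":0,"z":0,"fingers":0},{"rx":0,"ry":0,"rz":0,"x":-0.1,"y":0,"z":0,"fingers":0}]' >/dev/null; python3 -c "from h import *;dk()";done
```

```text
t 19.25 dock TCP [134.    0.6] z 6.5 F dock [-0.1 -0.8 -2.8] Mz [0.03 0.1  0.  ] yaw -0.1682 w 0.15
t 19.67 dock TCP [136.5   0.5] z 6.5 F dock [ 0.4 -0.2 -3. ] Mz [ 0.04  0.13 -0.02] yaw -0.1682 w 0.151
t 20.08 dock TCP [138.7   0.6] z 6.4 F dock [-2.2 -0.5 -2. ] Mz [0.1  0.34 0.02] yaw -0.1681 w 0.152
```

```bash

for i in 1 2; do python3 -m pendant '[{"rx":0,"ry":0,"rz":0,"x":-0.03,"y":0,"z":0,"fingers":0},{"rx":0,"ry":0,"rz":0,"x":-0.06,"y":0,"z":0,"fingers":0},{"rx":0,"ry":0,"rz":0,"x":-0.08,"y":0,"z":0,"fingers":0},{"rx":0,"ry":0,"rz":0,"x":-0.08,"y":0,"z":0,"fingers":0},{"rx":0,"ry":0,"rz":0,"x":-0.08,"y":0,"z":0,"fingers":0}]' >/dev/null; python3 -c "from h import *;dk()";done
```

```text
t 20.5 dock TCP [140.6   0.6] z 6.4 F dock [-4.1  0.4 -0.6] Mz [ 0.13  0.7  -0.05] yaw -0.1682 w 0.154
t 20.92 dock TCP [142.2   0.6] z 6.3 F dock [-6.7  0.4  0.5] Mz [ 0.14  0.99 -0.02] yaw -0.1682 w 0.153
```

```bash

python3 -m pendant '[{"rx":0,"ry":0,"rz":0,"x":0.08,"y":0,"z":0,"fingers":0},{"rx":0,"ry":0,"rz":0,"x":0.16,"y":0,"z":0,"fingers":0},{"rx":0,"ry":0,"rz":0,"x":0.24,"y":0,"z":0,"fingers":0},{"rx":0,"ry":0,"rz":0,"x":0.32,"y":0,"z":0,"fingers":0},{"rx":0,"ry":0,"rz":0,"x":0.36,"y":0,"z":0,"fingers":0}]' >/dev/null; python3 -c "from h import *;dk()"
for i in 1 2 3; do python3 -m pendant '[{"rx":0,"ry":0,"rz":0,"x":0.03,"y":0,"z":0,"fingers":0},{"rx":0,"ry":0,"rz":0,"x":0.06,"y":0,"z":0,"fingers":0},{"rx":0,"ry":0,"rz":0,"x":0.08,"y":0,"z":0,"fingers":0},{"rx":0,"ry":0,"rz":0,"x":0.08,"y":0,"z":0,"fingers":0},{"rx":0,"ry":0,"rz":0,"x":0.08,"y":0,"z":0,"fingers":0}]' >/dev/null; python3 -c "from h import *;dk()";done
```

```text
t 21.33 dock TCP [134.5   0.4] z 6.8 F dock [-0.7  0.2 -2.5] Mz [0.03 0.07 0.01] yaw -0.1683 w 0.154
t 21.75 dock TCP [132.1   0.5] z 6.5 F dock [ 1.  -0.3 -3. ] Mz [ 0.07  0.08 -0.03] yaw -0.1683 w 0.153
t 22.17 dock TCP [130.    0.5] z 6.5 F dock [-0.2  0.2 -3.3] Mz [ 0.    0.07 -0.06] yaw -0.1682 w 0.15
t 22.58 dock TCP [128.5   0.4] z 6.7 F dock [ 2.8 -0.3 -3.9] Mz [-0.07 -0.46 -0.09] yaw -0.1684 w 0.15
```

Pull is being taken at TCP x ≈ 129, and Fx is rising. Continuing in small steps to about 9 N.

```bash

for i in 1 2 ; do python3 -m pendant '[{"rx":0,"ry":0,"rz":0,"x":0.03,"y":0,"z":0,"fingers":0},{"rx":0,"ry":0,"rz":0,"x":0.06,"y":0,"z":0,"fingers":0},{"rx":0,"ry":0,"rz":0,"x":0.08,"y":0,"z":0,"fingers":0},{"rx":0,"ry":0,"rz":0,"x":0.08,"y":0,"z":0,"fingers":0},{"rx":0,"ry":0,"rz":0,"x":0.08,"y":0,"z":0,"fingers":0}]' >/dev/null; python3 -c "from h import *;dk()";done
```

```text
t 23.0 dock TCP [126.8   0.4] z 6.7 F dock [ 5.8  0.7 -5.4] Mz [-0.2  -0.84 -0.15] yaw -0.1686 w 0.149
t 23.42 dock TCP [125.5   0.5] z 6.8 F dock [ 8.  -0.2 -6.9] Mz [-0.22 -1.23 -0.18] yaw -0.1689 w 0.148
```

```bash

python3 -m pendant '[{"rx":0,"ry":0,"rz":0,"x":0.03,"y":0,"z":0,"fingers":0},{"rx":0,"ry":0,"rz":0,"x":0.06,"y":0,"z":0,"fingers":0},{"rx":0,"ry":0,"rz":0,"x":0.06,"y":0,"z":0,"fingers":0},{"rx":0,"ry":0,"rz":0,"x":0.06,"y":0,"z":0,"fingers":0},{"rx":0,"ry":0,"rz":0,"x":0.06,"y":0,"z":0,"fingers":0}]' >/dev/null; python3 -c "from h import *;dk()"
python3 -m pendant '[{"rx":0,"ry":0,"rz":0,"x":-0.06,"y":0,"z":0,"fingers":0},{"rx":0,"ry":0,"rz":0,"x":-0.12,"y":0,"z":0,"fingers":0},{"rx":0,"ry":0,"rz":0,"x":-0.18,"y":0,"z":0,"fingers":0},{"rx":0,"ry":0,"rz":0,"x":-0.24,"y":0,"z":0,"fingers":0},{"rx":0,"ry":0,"rz":0,"x":-0.3,"y":0,"z":0,"fingers":0}]' >/dev/null; python3 -c "from h import *;dk()"
python3 -m pendant '[{"rx":0,"ry":0,"rz":0,"x":0,"y":0,"z":0.01,"fingers":0},{"rx":0,"ry":0,"rz":0,"x":0,"y":0,"z":0.02,"fingers":0},{"rx":0,"ry":0,"rz":0,"x":0,"y":0,"z":0.03,"fingers":0},{"rx":0,"ry":0,"rz":0,"x":0,"y":0,"z":0.03,"fingers":0},{"rx":0,"ry":0,"rz":0,"x":0,"y":0,"z":0.03,"fingers":0}]' >/dev/null; python3 -c "from h import *;dk()"
```

```text
t 23.83 dock TCP [124.5   0.4] z 6.9 F dock [ 9.3  1.2 -8.5] Mz [-0.26 -1.59 -0.19] yaw -0.1692 w 0.15
t 24.25 dock TCP [129.6   0.5] z 6.5 F dock [ 0.1 -0.5 -1.9] Mz [ 0.07  0.05 -0.04] yaw -0.1679 w 0.148
t 24.67 dock TCP [129.5   0.5] z 5.9 F dock [-2.2  0.8  2.1] Mz [ 0.08  0.32 -0.  ] yaw -0.168 w 0.153
```

```bash

for i in 1 2; do python3 -m pendant '[{"rx":0,"ry":0,"rz":0,"x":0,"y":0,"z":0,"fingers":20},{"rx":0,"ry":0,"rz":0,"x":0,"y":0,"z":0,"fingers":25},{"rx":0,"ry":0,"rz":0,"x":0,"y":0,"z":0,"fingers":30},{"rx":0,"ry":0,"rz":0,"x":0,"y":0,"z":0,"fingers":30},{"rx":0,"ry":0,"rz":0,"x":0,"y":0,"z":0,"fingers":30}]' 20 >/dev/null; python3 -c "from h import *;dk()"; done
python3 -m pendant '[{"rx":0,"ry":0,"rz":0,"x":0,"y":0,"z":-0.2,"fingers":30},{"rx":0,"ry":0,"rz":0,"x":0,"y":0,"z":-0.6,"fingers":30},{"rx":0,"ry":0,"rz":0,"x":0,"y":0,"z":-1.2,"fingers":30},{"rx":0,"ry":0,"rz":0,"x":0,"y":0,"z":-2,"fingers":30},{"rx":0,"ry":0,"rz":0,"x":0,"y":0,"z":-3,"fingers":30}]' >/dev/null; python3 -c "from h import *;dk()"
python3 -m pendant '[{"rx":0,"ry":0,"rz":0,"x":1,"y":0,"z":-1,"fingers":30},{"rx":0,"ry":0,"rz":0,"x":2,"y":0,"z":-2,"fingers":30},{"rx":0,"ry":0,"rz":0,"x":3,"y":0,"z":-2,"fingers":30},{"rx":0,"ry":0,"rz":0,"x":4,"y":0,"z":-2,"fingers":30},{"rx":0,"ry":0,"rz":0,"x":4,"y":0,"z":-2,"fingers":30}]' >/dev/null; python3 -c "
from h import *;dk()
im=grab_frame('side')
cv2.imwrite('pics/c9.png',cv2.convertScaleAbs(cv2.resize(im[170:320,230:400],None,fx=4,fy=4,interpolation=cv2.INTER_CUBIC)[:598],alpha=1.7))"
```

```text
t 25.08 dock TCP [130.1   0.5] z 5.8 F dock [ 0.4  0.1 -0.2] Mz [-0.01 -0.   -0.02] yaw -0.1682 w 0.299
t 25.5 dock TCP [130.    0.5] z 5.7 F dock [-0.1 -0.5 -0.6] Mz [ 0.01 -0.04 -0.02] yaw -0.1681 w 0.301
t 25.92 dock TCP [129.1   0.8] z 81.1 F dock [ 1.  -0.2 -0.3] Mz [-0.02 -0.04  0.06] yaw -0.1682 w 0.302
t 26.33 dock TCP [26.8  1.1] z 131.3 F dock [ 0.7 -0.4  0.2] Mz [-0.01  0.01 -0.03] yaw -0.1686 w 0.301
```

View pics/c9.png

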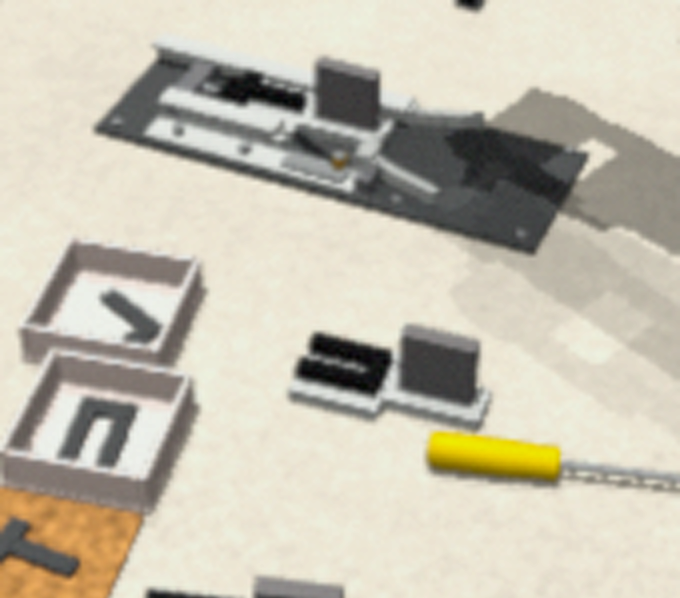

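The T sledge (rib at (347,92)) sits in the channel. The pawl (300–345, 140–155) has swung in behind the head's shoulder, the gripper is clear, and the U sledge and bins are undisturbed. Handing in.

```bash
python3 -c "from workcell import *;print(hand_in())"
```

```text
the job is handed in; nothing more can be done
None
```

I handed in the job with the T sledge latched in the dock: the pawl snapped in, the buffer was pressed to about 6.7 N, the tug held at about 9 N, and the gripper is clear; on the way, a first grasp missed and the shut fingers pressed on that sledge's rib top at about 44 N, above the 40 N limit if that counts fingertips.

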